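Draw the dock bolt while holding its safety catch down

TASK

Unlock the dock that holds the empty tube rack: press its spring catch bar down with one fingertip, and while it is held down push the bolt's lug with the other finger until the bolt is fully drawn, then let go so the catch springs back up and locks it open. Pick nothing up, leave the tube rack standing in its bay, leave the tip box's dock locked and do not shift the tip box, the bottle or the petri dish.

Things in the scene. Friction and masses are not known exactly. Their poses are not given: they have to be found in the camera images.
- rack_dock: Aluminium dock fixed to the worktop that holds the open tube rack. L-shaped plate 5 mm thick, origin on the worktop; it spans (mm) x -124..112, y -100..100, less the back left corner. Its x points away from the robot, y left. Bay: x -12..106, y -90..-10, rails 17 mm high. The steel bolt lies along y across the bay's front (x -40..-20); the catch's press bar is parallel to it, nearer the robot (x -118..-82).
- rack_lug (a point): On that bolt, moves with it; axes as the dock's: top edge, mid-width, of the lug face to push (facing dock -y). Black upright lug: 36 mm wide along x, 12 thick (from here to +y), 37 tall, top 60 mm over the worktop. The bolt bar below tops at 24 mm, its staples at 28, catch housing at 24. Bolt home: point at dock (-30, 40, 60) mm.
- rack_bar (a point): On that safety catch, moves with it; axes as the dock's: centre of the press bar's top face. Black rounded strip 36 mm wide along x, 100 mm long along y (the bolt's direction), so a fingertip can ride along it while the bolt slides. Catch up: point at dock (-100, 42, 44) mm, i.e. its centre line is 70 mm nearer the robot than the lug's.
- rack_bolt (a joint): Bolt travel, m: 0 = home, tongue in front of the bay; 0.036 = fully drawn, at its end stop. Slides along dock +y (left, away from the bay), about 2 N, stays where left. Notched every 12 mm: with the catch up it has only about 1.5 mm play, and a catch let up on the way drops into the next notch.
- rack_catch (a joint): How far that catch is pressed straight down, m: 0 = up (locks the bolt), 0.010 = bottomed. It frees the bolt from 0.005 on; 0.008 is a comfortable hold. About 2 N to start, 6 N at the bottom; springs back up when let go.
- box_dock: Aluminium dock fixed to the worktop that holds the pipette tip box, otherwise identical. L-shaped plate 5 mm thick, origin on the worktop; it spans (mm) x -124..112, y -100..100, less the back left corner. Its x points away from the robot, y left. Bay: x -12..106, y -90..-10, rails 17 mm high. The steel bolt lies along y across the bay's front (x -40..-20); the catch's press bar is parallel to it, nearer the robot (x -118..-82).
- box_lug (a point): On that bolt, moves with it; axes as the dock's: top edge, mid-width, of the lug face to push (facing dock -y). Black upright lug: 36 mm wide along x, 12 thick (from here to +y), 37 tall, top 60 mm over the worktop. The bolt bar below tops at 24 mm, its staples at 28, catch housing at 24. Bolt home: point at dock (-30, 40, 60) mm.
- box_bar (a point): On that safety catch, moves with it; axes as the dock's: centre of the press bar's top face. Black rounded strip 36 mm wide along x, 100 mm long along y (the bolt's direction), so a fingertip can ride along it while the bolt slides. Catch up: point at dock (-100, 42, 44) mm, i.e. its centre line is 70 mm nearer the robot than the lug's.
- box_bolt (a joint): Bolt travel, m: 0 = home, tongue in front of the bay; 0.036 = fully drawn, at its end stop. Slides along dock +y (left, away from the bay), about 2 N, stays where left. Notched every 12 mm: with the catch up it has only about 1.5 mm play, and a catch let up on the way drops into the next notch.
- box_catch (a joint): How far that catch is pressed straight down, m: 0 = up (locks the bolt), 0.010 = bottomed. It frees the bolt from 0.005 on; 0.008 is a comfortable hold. About 2 N to start, 6 N at the bottom; springs back up when let go.
- tube_rack: Translucent white tube rack with eight round holes, empty, 108 x 60 x 50 mm, 0.16 kg, loose, standing in the bay of the rack dock with its long side along dock x. Origin at the centre of its underside.
- tip_box: Closed blue pipette tip box with clear-blue lid, 118 x 73 x 62 mm, loose, standing in the bay of the other dock with its long side along dock x. Origin at the centre of its underside.
- pe_bottle: White plastic screw-cap bottle, 48 mm wide, 83 mm high, loose bystander beside the docks. Origin at the centre of its underside.
- petri: Petri dish, 60 mm wide, 14 mm high, loose bystander beside the docks. Origin at the centre of its underside.
There are look-alikes about, which are no part of the job. What is shaped like the tube_rack but orange or pink is not meant.

How it is judged:
On the way, in this order (a step that is already met when the one before it is completed fails the run):
1. a finger holds the tube rack dock's catch down while its bolt is still home (value of joint rack_catch above 0.005 m and value of joint rack_bolt below 0.004 m and contact force between the fingers and rack_catch above 0.3 N), for 0.1 s.
2. with a finger still on the catch, a finger pushes the bolt part of the way (value of joint rack_bolt between 0.01 and 0.03 m and value of joint rack_catch above 0.004 m and contact force between the fingers and rack_catch above 0.3 N and contact force between the fingers and rack_bolt above 0.3 N), for 0.02 s.
At the end, for the whole second after the job is handed in: The tube rack dock's bolt is drawn more than 33 of its 36 mm and at rest, its catch is back up (within 2 mm); the other dock's bolt is home (within 4 mm) with its catch up; the tube rack, tip box, bottle and petri dish are within 15 mm of where they started and the rack stands upright at rest (value of joint rack_bolt above 0.033 m and value of joint each of rack_catch, box_catch below 0.002 m and velocity of joint rack_bolt between -0.005 and 0.005 m/s and value of joint box_bolt below 0.004 m and linear speed of tube_rack below 0.01 m/s and angle between tube_rack's own z axis and vertical below 0.1 rad and distance of each of tube_rack, tip_box, pe_bottle, petri from where it was at the start of the episode below 0.015 m); the robot touches nothing.
It fails at once if the tube rack or tip box is lifted or shifted by more than 20 mm (distance of any of tube_rack, tip_box from where it was at the start of the episode above 0.02 m).
It fails at once if the other dock's bolt is drawn (value of joint box_bolt above 0.006 m).
It fails at once if the bottle or the petri dish is shifted by more than 20 mm (distance of any of pe_bottle, petri from where it was at the start of the episode above 0.02 m).
It also fails if it takes over 32 s, if anything falls off the work surface, if the arm or the gripper's body presses on something with over 40 N, if the wrist force passes 120 N, or if a joint passes its speed limit or range.

ROBOT

A 6-joint arm with a two-finger parallel gripper is mounted at the origin on a cart in front of the work surface, level with it; the furniture and walls round the work are solid. World frame = base frame: x ahead of the robot, y to its left, z up, the work surface at z = 0. Lengths are in m, angles in rad, forces in N, time in s.
With the tool pointing down it reaches from about 0.225 to 0.875 m from the base axis. Payload 3.4 kg.
Tool frame: the origin (TCP) lies at the very end of the fingers, on their centre line; the grasp point (between the pads) lies 19 mm behind it; z points along the fingers, y is the line along which they close (so a half turn about z gives the same grasp; the last joint's range is limited). The gripper opens to 85 mm and grips with 20 to 120 N. Pads are 22 mm wide; open, the fingers measure 114 mm over their backs; the gripper's body (76 mm by 85 mm) begins 54 mm behind the grasp point. The pads swing forward as they close: fully open they stand 13 mm farther back than shut.
Start: joints at [1.213, 0.276, 1.505, -0, 1.361, -0.121], TCP at [0.135, 0.559, 0.231] pointing down, gripper open.
Joint ranges: [-2.89, 2.89], [-0.75, 2.08], [0.22, 2.7], [-1.18, 4.32], [0.11, 2.71], [-2.7, 2.7]. Speed limits (rad/s): [2.57, 2.57, 3.14, 3.14, 3.14, 3.14].

INTERFACE

Orientations are given as a unit quaternion [w, x, y, z].
In Python, from rig import get_state, optics, sign_off gives the robot as it stands.
- The arm moves only by the tool send_rows, never from a script. Its argument "increments" is a list of rows, each an object with "gripper": the gripper's target within -1 to 1 (shut at 1, half-way at 0, fully open at -1); "linear": the shift along the world's x, y, z in m, a list of three; "delta_rot": the turn, a rotation vector about the world's x, y, z in rad, a list of three. In form: [{"gripper": gripper, "linear": [dx, dy, dz], "delta_rot": [rx, ry, rz]}, ...]. A call has 1 to 8 rows; each row is the pose to reach, as a shift and turn from the pose commanded when the call began; what a row does not reach only later rows make up. A row lasts 1/10 s, in which the tool goes at most 50 mm and 8.59 degrees, less where a joint would pass 70% of its speed; a pose out of reach is approached as far as the arm can. A call with a gripper value outside its range is refused whole. The fingers move at their own pace and stop on an object; "newtons" is the grip in N (left out, the last holds). Time passes only in rows, so rows that repeat a pose let the fingers close. It gives the time, the measured TCP pose, the force, the opening and the grip force at its end, in the units of the state.
- get_state(): the state, without advancing time (a new reading comes with each control period).
- optics.get_image(name): name is "side" or "top"; returns a dict with "pixels" (480x640x3 uint8, blue, green, red), "K" (3x3 intrinsics, pixels), "rvec" (rotation vector, rad) and "tvec" (3), from world to camera coordinates, as OpenCV has them. Camera axes: x right, y down, z forward; pixel columns grow to the right and rows downward; lengths in m; the calibration is good to about 2 mm. A picture is of the moment at which its call begins. There is no depth.
- sign_off(): hands the job in; it is judged then, once.
The state is a dict: "clock": time; "qpos": joint angles; "qd": joint speeds; "effort": joint torques, N m; "position": TCP position; "ee_rot": TCP orientation; "contact_force": force on the tool from outside, world axes, zero at the start; "moment": the same for the moment, N m; "width": finger opening in m; "gripper_force": force on a finger pad.
Only numpy, scipy, OpenCV 4.12 (cv2) and the standard library are available. Lean on these libraries where they do the work, as an engineer would, in place of code of your own. Each camera call takes 0.05 s, during which the arm holds its last target. There are 200 camera calls.

## Working session

There is one attempt and no reset: what is moved stays moved. The work goes in short steps, Python scripts to look and compute and a tool call to move; the robot and the scene stay as the last step left them, time stands still between calls to the robot, and variables do not carry over. Pictures are saved under pics/ and viewed, at most 10 in all, crops included, and the job is handed in when it is done.

Besides the shell and the picture viewer there is one more tool, called after "Request:" by a JSON object that holds its "api" and its "payload", one argument or row to a line. send_rows: Moves the arm, as the interface text tells. Its arguments: {"type":"object","properties":{"increments":{"type":"array"},"newtons":{"type":"number"}},"required":["increments"]}

```bash
ls; mkdir -p pics; python3 - <<'E'
from rig import get_state, optics
import cv2,pickle
d={n:optics.get_image(n) for n in("side","top")}
pickle.dump(d,open("im.pkl","wb"))
for n in d: cv2.imwrite(f"pics/{n}0.png",d[n]["pixels"]);print(n,d[n]["K"],d[n]["rvec"],d[n]["tvec"])
print(get_state())
E
```

```text
pics
side [[544.46940868   0.         323.04852432]
 [  0.         544.46940868 242.9886406 ]
 [  0.           0.           1.        ]] [ 2.26243112 -0.47896716  0.20034762] [-0.53133903  0.12931721  1.51423751]
top [[562.0174509    0.         309.32323836]
 [  0.         562.0174509  246.17700099]
 [  0.           0.           1.        ]] [ 2.15783056 -2.10707415  0.20893285] [-0.14765099  0.5593496   1.45081855]
{'clock': 0.1, 'qpos': array([ 1.21300589e+00,  2.76551535e-01,  1.50599692e+00,  4.34492052e-06,
        1.36068611e+00, -1.20983790e-01]), 'qd': array([ 0.00142554, -0.00256239, -0.00312811, -0.00072048, -0.00010311,
        0.00105201]), 'effort': array([ 2.08983110e-03, -4.17703307e+01, -2.46403348e+01,  1.25892188e-04,
        5.82224675e-03, -8.10280056e-06]), 'position': array([0.13472775, 0.5585218 , 0.23051875]), 'ee_rot': array([-1.96717868e-04,  1.18127273e-01,  9.92998124e-01, -7.97039479e-04]), 'contact_force': array([ 1.06525598, -0.39734743, -0.96912606]), 'moment': array([0.02297106, 0.01567406, 0.00252062]), 'gripper_force': 0.0, 'width': 0.08527459022324489}
```

View pics/top0.png

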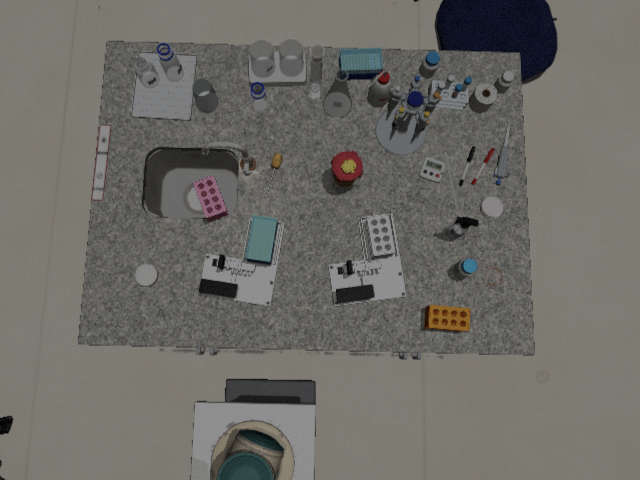

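View pics/side0.png

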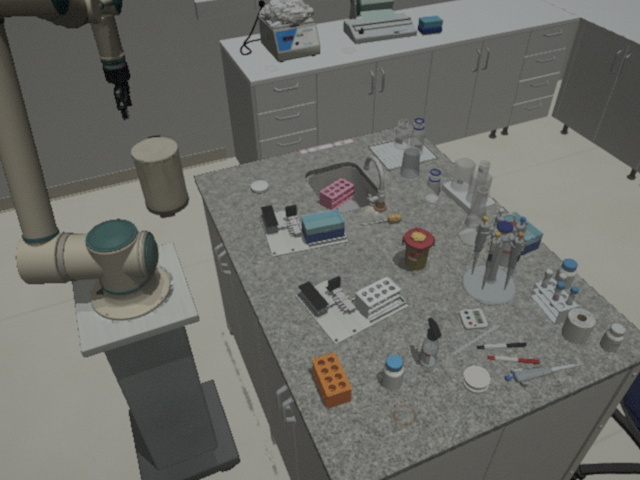

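Candidates: the white eight-hole rack in the right dock (top 380,235; side 380,295), the pink rack in the sink (top 210,197), the orange rack (top 448,318), and the left dock (top 240,278) holding the blue tip box. By the description, the right dock with the white rack is the target. I'll check it in a close crop.

```bash
python3 - <<'E'
import cv2,pickle,numpy as np
d=pickle.load(open("im.pkl","rb"))
a=cv2.resize(d["top"]["pixels"][205:315,320:415],None,fx=5,fy=5,interpolation=cv2.INTER_CUBIC)[:550,:]
b=cv2.resize(d["side"]["pixels"][260:345,290:415],None,fx=6,fy=6,interpolation=cv2.INTER_CUBIC)
cv2.imwrite("pics/a.png",a);cv2.imwrite("pics/b.png",b)
E
```

```text
(no output)
```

View pics/a.png

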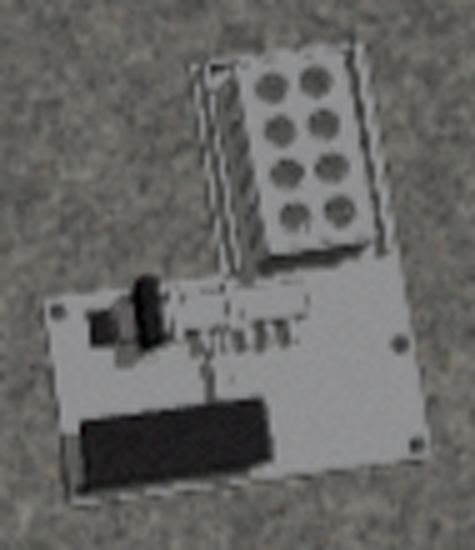

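View pics/b.png

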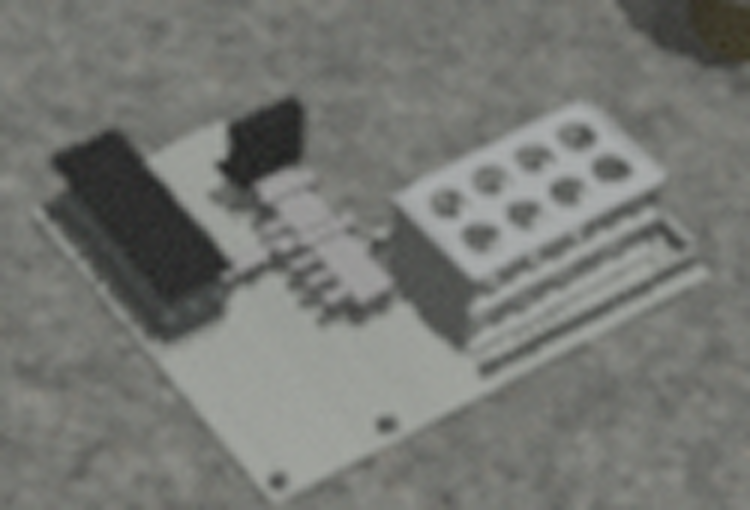

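The crops confirm it: this is the dock with the white rack. In the top view the bar is at crop (175,445), the lug at (148,312) and the plate's front right corner at (430,460). In the side view the bar is at (140,215), the lug at (268,135) and the front right corner at (275,503).

```bash
cat > fit.py <<'E'
import cv2,pickle,numpy as np
from scipy.optimize import least_squares
d=pickle.load(open("im.pkl","rb"))
T=[((-124,-100,5),(430,460)),((-124,100,5),(72,500)),((112,-100,5),(362,43)),((-118,-8,44),(272,461)),((-82,-8,44),(265,399)),((-82,92,44),(80,421)),((-118,92,44),(80,490))]
S=[((-124,-100,5),(275,503)),((112,-100,5),(710,268)),((-124,100,5),(38,208)),((-118,92,44),(52,160)),((-82,92,44),(115,130)),((-82,-8,44),(229,265)),((-118,-8,44),(166,302))]
def w(p,P):
    c,s=np.cos(p[2]),np.sin(p[2]);P=np.array(P,float)/1000
    return P@np.array([[c,s,0],[-s,c,0],[0,0,1]])+[p[0],p[1],0]
def proj(n,X): return cv2.projectPoints(X,d[n]["rvec"],d[n]["tvec"],d[n]["K"],None)[0][:,0]
def px(L,k,o): return (np.array([l[1] for l in L])+.5)/k-.5+o
def res(p,names="ts"):
    r=[]
    if "t" in names:r.append(proj("top",w(p,[l[0] for l in T]))-px(T,5,(320,205)))
    if "s" in names:r.append(proj("side",w(p,[l[0] for l in S]))-px(S,6,(290,260)))
    return np.vstack(r).ravel()
if __name__=="__main__":
    for n in("t","s","ts"):
        f=least_squares(res,[.5,-.3,.1],args=(n,),loss="soft_l1");print(n,f.x)
    print(res(f.x).reshape(-1,2).round(2).tolist())
    for k,P in dict(bar=(-100,42,44),lug=(-30,40,60)).items(): print(k,w(f.x,[P]).round(4))
    L=w(f.x,[(x,y,60) for x in(-48,-12) for y in (40,52)])
    print((proj("top",L)-(320,205))*5+2,(proj("side",L)-(290,260))*6+2.5)
E
python3 fit.py
```

```text
t [ 0.54614055 -0.28329917  0.15253311]
s [ 0.54251126 -0.28613304  0.1653362 ]
ts [ 0.54477321 -0.28417234  0.1571391 ]
[[0.87, 0.21], [-0.21, 2.03], [0.55, -0.03], [0.66, 1.03], [-0.04, 0.02], [-0.21, 0.59], [1.73, 0.27], [0.09, -0.38], [1.0, 0.0], [-0.91, -0.57], [-0.44, -1.52], [0.48, -1.8], [1.67, -1.1], [0.44, -1.51]]
bar [[ 0.4394 -0.2583  0.044 ]]
lug [[ 0.5089 -0.2494  0.06  ]]
[[169.03719453 344.08096753]
 [146.57881959 347.06548875]
 [158.972837   277.29007385]
 [136.60709756 280.24043374]] [[243.95745327 134.44211197]
 [229.17038004 118.12450414]
 [311.35485106 102.56884825]
 [296.36476886  86.57355038]]
```

Request:
{"api": "send_rows", "payload": {
  "increments": [
    {"gripper": -0.3,"linear": [0.019,-0.045,0],"delta_rot": [0,0,-0.1]},
    {"gripper": -0.3,"linear": [0.038,-0.09,0],"delta_rot": [0,0,-0.2]},
    {"gripper": -0.3,"linear": [0.057,-0.135,0],"delta_rot": [0,0,-0.3]},
    {"gripper": -0.3,"linear": [0.076,-0.18,0],"delta_rot": [0,0,-0.4]},
    {"gripper": -0.3,"linear": [0.095,-0.225,0],"delta_rot": [0,0,-0.5]},
    {"gripper": -0.3,"linear": [0.114,-0.27,0],"delta_rot": [0,0,-0.6]},
    {"gripper": -0.3,"linear": [0.133,-0.315,0],"delta_rot": [0,0,-0.7]},
    {"gripper": -0.3,"linear": [0.152,-0.36,0],"delta_rot": [0,0,-0.8]}
  ]
}}

```text
clock: 0.9
position: [0.2869, 0.1972, 0.2312]
ee_rot: [0.0, 0.497, 0.868, 0.0]
contact_force: [1.2, 0.6, 0.1]
width: 0.0555
gripper_force: 0.0
```

Request:
{"api": "send_rows", "payload": {
  "increments": [
    {"gripper": -0.3,"linear": [0.019,-0.045,0],"delta_rot": [0,0,-0.05]},
    {"gripper": -0.3,"linear": [0.038,-0.09,0],"delta_rot": [0,0,-0.1]},
    {"gripper": -0.3,"linear": [0.057,-0.135,0],"delta_rot": [0,0,-0.15]},
    {"gripper": -0.3,"linear": [0.076,-0.18,0],"delta_rot": [0,0,-0.2]},
    {"gripper": -0.3,"linear": [0.095,-0.225,0],"delta_rot": [0,0,-0.25]},
    {"gripper": -0.3,"linear": [0.114,-0.27,0],"delta_rot": [0,0,-0.3]},
    {"gripper": -0.3,"linear": [0.133,-0.315,0],"delta_rot": [0,0,-0.35]},
    {"gripper": -0.3,"linear": [0.152,-0.36,-0.02],"delta_rot": [0,0,-0.376]}
  ]
}}

```text
clock: 1.7
position: [0.4399, -0.1618, 0.214]
ee_rot: [0.003, 0.65, 0.76, 0.001]
contact_force: [0.4, 0.0, 1.0]
width: 0.0556
gripper_force: 0.0
```

Request:
{"api": "send_rows", "payload": {
  "increments": [
    {"gripper": -0.3,"linear": [0.019,-0.045,-0.02],"delta_rot": [0,0,0]},
    {"gripper": -0.3,"linear": [0.039,-0.118,-0.04],"delta_rot": [0,0,0]},
    {"gripper": -0.3,"linear": [0.039,-0.118,-0.08],"delta_rot": [0,0,0]},
    {"gripper": -0.3,"linear": [0.039,-0.118,-0.11],"delta_rot": [0,0,0]},
    {"gripper": -0.3,"linear": [0.039,-0.118,-0.11],"delta_rot": [0,0,0]},
    {"gripper": -0.3,"linear": [0.039,-0.118,-0.11],"delta_rot": [0,0,0]}
  ]
}}

```text
clock: 2.3
position: [0.4764, -0.2762, 0.1021]
ee_rot: [-0.001, 0.649, 0.761, 0.0]
contact_force: [1.0, -0.2, 1.1]
width: 0.0555
gripper_force: 0.0
```

```bash
cat > look.py <<'E'
import sys,cv2,numpy as np
from rig import get_state, optics
from scipy.spatial.transform import Rotation as R
from fit import w
s=get_state();p=np.array(s["position"]);q=np.roll(s["ee_rot"],-1)
P=[.5448,-.2842,.157];c,t=np.cos(P[2]),np.sin(P[2]);e=p[:2]-P[:2]
print(s["clock"],p.round(4),"dock",(c*e[0]+t*e[1]).round(4),(-t*e[0]+c*e[1]).round(4),"w",s["width"],"F",s["contact_force"].round(2))
print(R.from_quat(q).as_matrix().round(3).tolist())
if len(sys.argv)>1:
    a=cv2.resize(optics.get_image("top")["pixels"][205:315,320:415],None,fx=4,fy=4,interpolation=3)
    b=cv2.resize(optics.get_image("side")["pixels"][225:335,290:390],None,fx=4,fy=4,interpolation=3)
    cv2.imwrite(sys.argv[1],np.hstack([a,b]))
E
python3 look.py pics/c.png
```

```text
2.3 [ 0.4764 -0.2762  0.1021] dock -0.0663 0.0186 w 0.05550566247278127 F [ 0.98 -0.2   1.13]
[[-0.157, 0.988, -0.002], [0.988, 0.157, 0.002], [0.002, -0.001, -1.0]]
```

View pics/c.png

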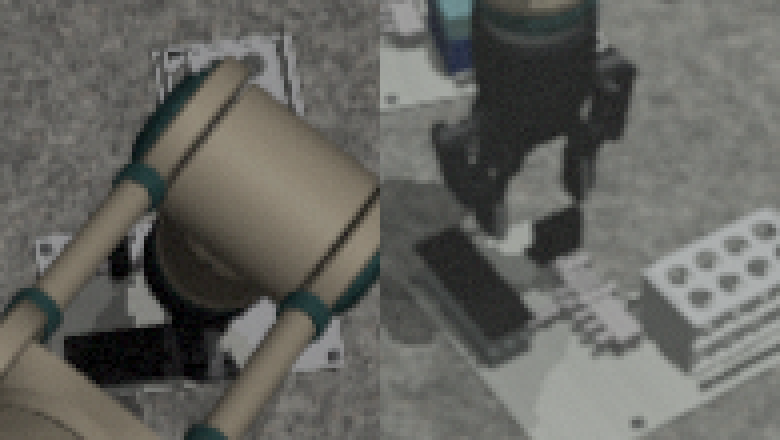

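The picture shows the fingers above the dock, one over the bar and one in front of the lug's face. I'll back off 6 mm from the lug and then lower.

Request:
{"api": "send_rows", "payload": {
  "increments": [
    {"gripper": -0.3,"linear": [0.001,-0.006,-0.03],"delta_rot": [0,0,0]},
    {"gripper": -0.3,"linear": [0.002,-0.006,-0.05],"delta_rot": [0,0,0]},
    {"gripper": -0.3,"linear": [0.002,-0.006,-0.054],"delta_rot": [0,0,0]},
    {"gripper": -0.3,"linear": [0.002,-0.006,-0.054],"delta_rot": [0,0,0]}
  ]
}}

```text
clock: 2.8
position: [0.4795, -0.2824, 0.0497]
ee_rot: [0.001, 0.649, 0.761, 0.0]
contact_force: [0.5, -0.1, 0.0]
width: 0.0554
gripper_force: 0.0
```

Request:
{"api": "send_rows", "payload": {
  "increments": [
    {"gripper": -0.3,"linear": [0,0,-0.002],"delta_rot": [0,0,0]},
    {"gripper": -0.3,"linear": [0,0,-0.004],"delta_rot": [0,0,0]},
    {"gripper": -0.3,"linear": [0,0,-0.004],"delta_rot": [0,0,0]}
  ]
}}

```text
clock: 3.1
position: [0.4792, -0.2828, 0.0451]
ee_rot: [0.001, 0.649, 0.761, 0.0]
contact_force: [-0.7, 0.6, -0.8]
width: 0.0556
gripper_force: 0.0
```

Request:
{"api": "send_rows", "payload": {
  "increments": [
    {"gripper": -0.3,"linear": [0,0,-0.002],"delta_rot": [0,0,0]},
    {"gripper": -0.3,"linear": [0,0,-0.004],"delta_rot": [0,0,0]},
    {"gripper": -0.3,"linear": [0,0,-0.004],"delta_rot": [0,0,0]}
  ]
}}

```text
clock: 3.4
position: [0.4787, -0.2825, 0.0401]
ee_rot: [-0.0, 0.649, 0.761, 0.0]
contact_force: [0.2, -0.2, 0.1]
width: 0.0554
gripper_force: 0.0
```

Request:
{"api": "send_rows", "payload": {
  "increments": [
    {"gripper": -0.3,"linear": [0,0,-0.002],"delta_rot": [0,0,0]},
    {"gripper": -0.3,"linear": [0,0,-0.003],"delta_rot": [0,0,0]},
    {"gripper": -0.3,"linear": [0,0,-0.003],"delta_rot": [0,0,0]}
  ]
}}

```text
clock: 3.7
position: [0.4788, -0.2826, 0.0374]
ee_rot: [-0.0, 0.649, 0.761, -0.0]
contact_force: [-1.0, 1.6, 2.2]
width: 0.0555
gripper_force: 1.4
```

Request:
{"api": "send_rows", "payload": {
  "increments": [
    {"gripper": -0.3,"linear": [0,0,-0.002],"delta_rot": [0,0,0]},
    {"gripper": -0.3,"linear": [0,0,-0.002],"delta_rot": [0,0,0]}
  ]
}}

```text
clock: 3.9
position: [0.4788, -0.2826, 0.0353]
ee_rot: [-0.0, 0.649, 0.761, -0.0]
contact_force: [-2.0, 0.9, 3.9]
width: 0.0557
gripper_force: 1.8
```

```bash
python3 look.py pics/d.png
```

```text
3.9 [ 0.4788 -0.2826  0.0353] dock -0.0649 0.0119 w 0.05570402288395255 F [-1.97  0.91  3.86]
[[-0.157, 0.988, -0.0], [0.988, 0.157, 0.0], [0.0, -0.0, -1.0]]
```

View pics/d.png

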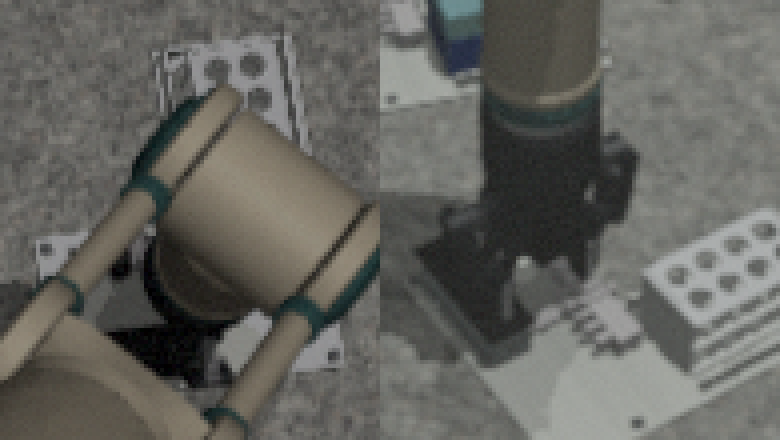

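The front finger is on the bar at side-crop (500,310) and the bar is going down; the rear finger stands by the lug. I'll press further.

Request:
{"api": "send_rows", "payload": {
  "increments": [
    {"gripper": -0.3,"linear": [0,0,-0.002],"delta_rot": [0,0,0]},
    {"gripper": -0.3,"linear": [0,0,-0.002],"delta_rot": [0,0,0]},
    {"gripper": -0.3,"linear": [0,0,-0.002],"delta_rot": [0,0,0]}
  ]
}}

```text
clock: 4.3
position: [0.4788, -0.2826, 0.0334]
ee_rot: [-0.0, 0.649, 0.761, -0.0]
contact_force: [-1.6, 1.0, 4.1]
width: 0.0556
gripper_force: 2.2
```

Request:
{"api": "send_rows", "payload": {
  "increments": [
    {"gripper": -0.3,"linear": [0,0,-0.002],"delta_rot": [0,0,0]},
    {"gripper": -0.3,"linear": [0,0,-0.002],"delta_rot": [0,0,0]},
    {"gripper": -0.3,"linear": [0,0,-0.002],"delta_rot": [0,0,0]}
  ]
}}

```text
clock: 4.6
position: [0.4788, -0.2826, 0.0314]
ee_rot: [-0.0, 0.649, 0.761, -0.0]
contact_force: [-2.6, 1.0, 5.5]
width: 0.0553
gripper_force: 2.6
```

The catch is at about 8 mm (pad force trend fits). Now I'll push along dock +y.

Request:
{"api": "send_rows", "payload": {
  "increments": [
    {"gripper": -0.3,"linear": [-0.0008,0.005,0],"delta_rot": [0,0,0]},
    {"gripper": -0.3,"linear": [-0.0016,0.01,0],"delta_rot": [0,0,0]},
    {"gripper": -0.3,"linear": [-0.0024,0.015,0],"delta_rot": [0,0,0]},
    {"gripper": -0.3,"linear": [-0.0032,0.02,0],"delta_rot": [0,0,0]},
    {"gripper": -0.3,"linear": [-0.004,0.025,0],"delta_rot": [0,0,0]}
  ]
}}

```text
clock: 5.1
position: [0.4765, -0.2592, 0.0321]
ee_rot: [0.003, 0.649, 0.761, -0.0]
contact_force: [1.0, -5.7, 4.9]
width: 0.0557
gripper_force: 3.6
```

Request:
{"api": "send_rows", "payload": {
  "increments": [
    {"gripper": -0.3,"linear": [-0.0008,0.005,0],"delta_rot": [0,0,0]},
    {"gripper": -0.3,"linear": [-0.0016,0.01,0],"delta_rot": [0,0,0]},
    {"gripper": -0.3,"linear": [-0.0024,0.015,0],"delta_rot": [0,0,0]}
  ]
}}

```text
clock: 5.4
position: [0.4741, -0.2442, 0.0321]
ee_rot: [0.003, 0.649, 0.761, -0.0]
contact_force: [1.0, -6.3, 5.2]
width: 0.0555
gripper_force: 3.6
```

```bash
python3 look.py pics/e.png
```

```text
5.4 [ 0.4741 -0.2442  0.0321] dock -0.0636 0.0506 w 0.05551608415930088 F [ 1.03 -6.34  5.24]
[[-0.158, 0.987, 0.004], [0.987, 0.158, -0.004], [-0.004, 0.003, -1.0]]
```

View pics/e.png

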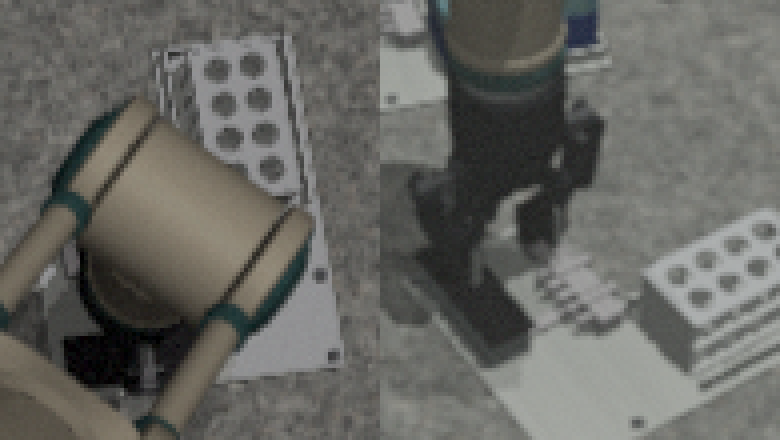

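The bolt is moving, with the lug ahead of the rear finger at side-crop (540,230), and the bar is still down. I'll continue to the end stop.

Request:
{"api": "send_rows", "payload": {
  "increments": [
    {"gripper": -0.3,"linear": [-0.0006,0.004,0],"delta_rot": [0,0,0]},
    {"gripper": -0.3,"linear": [-0.0013,0.008,0],"delta_rot": [0,0,0]},
    {"gripper": -0.3,"linear": [-0.0016,0.01,0],"delta_rot": [0,0,0]}
  ]
}}

```text
clock: 5.8
position: [0.4724, -0.234, 0.032]
ee_rot: [0.002, 0.649, 0.761, -0.0]
contact_force: [1.6, -6.8, 4.6]
width: 0.0556
gripper_force: 3.5
```

Request:
{"api": "send_rows", "payload": {
  "increments": [
    {"gripper": -0.3,"linear": [-0.0003,0.002,0],"delta_rot": [0,0,0]},
    {"gripper": -0.3,"linear": [-0.0005,0.003,0],"delta_rot": [0,0,0]},
    {"gripper": -0.3,"linear": [-0.0005,0.003,0],"delta_rot": [0,0,0]}
  ]
}}

```text
clock: 6.1
position: [0.4719, -0.2309, 0.032]
ee_rot: [0.002, 0.649, 0.761, -0.0]
contact_force: [1.8, -5.1, 5.5]
width: 0.0553
gripper_force: 3.1
```

Request:
{"api": "send_rows", "payload": {
  "increments": [
    {"gripper": -0.3,"linear": [-0.0003,0.002,0],"delta_rot": [0,0,0]},
    {"gripper": -0.3,"linear": [-0.0005,0.003,0],"delta_rot": [0,0,0]},
    {"gripper": -0.3,"linear": [-0.0005,0.003,0],"delta_rot": [0,0,0]}
  ]
}}

```text
clock: 6.4
position: [0.4716, -0.229, 0.032]
ee_rot: [0.003, 0.649, 0.761, -0.001]
contact_force: [0.5, -8.2, 4.0]
width: 0.0554
gripper_force: 4.9
```

Request:
{"api": "send_rows", "payload": {
  "increments": [
    {"gripper": -0.3,"linear": [-0.0003,0.002,0],"delta_rot": [0,0,0]},
    {"gripper": -0.3,"linear": [-0.0003,0.002,0],"delta_rot": [0,0,0]}
  ]
}}

```text
clock: 6.6
position: [0.4716, -0.2288, 0.032]
ee_rot: [0.004, 0.649, 0.761, -0.002]
contact_force: [0.0, -12.4, 2.4]
width: 0.0556
gripper_force: 8.0
```

The force jumped at dock y ≈ 65 mm, so the bolt is at its end stop. I'll ease off sideways and lift straight up.

Request:
{"api": "send_rows", "payload": {
  "increments": [
    {"gripper": -0.3,"linear": [0.0005,-0.003,0],"delta_rot": [0,0,0]},
    {"gripper": -0.3,"linear": [0.0005,-0.003,0.004],"delta_rot": [0,0,0]},
    {"gripper": -0.3,"linear": [0.0005,-0.003,0.012],"delta_rot": [0,0,0]},
    {"gripper": -0.3,"linear": [0.001,-0.006,0.03],"delta_rot": [0,0,0]},
    {"gripper": -0.3,"linear": [0.001,-0.006,0.07],"delta_rot": [0,0,0]},
    {"gripper": -0.3,"linear": [0.001,-0.006,0.11],"delta_rot": [0,0,0]},
    {"gripper": -0.3,"linear": [0.001,-0.006,0.15],"delta_rot": [0,0,0]},
    {"gripper": -0.3,"linear": [-0.02,0.03,0.18],"delta_rot": [0,0,0]}
  ]
}}

```text
clock: 7.4
position: [0.4524, -0.1973, 0.2121]
ee_rot: [0.001, 0.65, 0.76, 0.001]
contact_force: [0.3, 1.2, -0.2]
width: 0.0555
gripper_force: 0.0
```

Request:
{"api": "send_rows", "payload": {
  "increments": [
    {"gripper": -0.3,"linear": [-0.02,0.045,0],"delta_rot": [0,0,0]},
    {"gripper": -0.3,"linear": [-0.04,0.09,0],"delta_rot": [0,0,0]},
    {"gripper": -0.3,"linear": [-0.06,0.135,0],"delta_rot": [0,0,0]},
    {"gripper": -0.3,"linear": [-0.08,0.18,0],"delta_rot": [0,0,0]},
    {"gripper": -0.3,"linear": [-0.08,0.22,0],"delta_rot": [0,0,0]},
    {"gripper": -0.3,"linear": [-0.08,0.26,0],"delta_rot": [0,0,0]},
    {"gripper": -0.3,"linear": [-0.08,0.26,0],"delta_rot": [0,0,0]},
    {"gripper": -0.3,"linear": [-0.08,0.26,0],"delta_rot": [0,0,0]}
  ]
}}

```text
clock: 8.2
position: [0.3683, 0.0656, 0.2096]
ee_rot: [-0.001, 0.648, 0.762, -0.001]
contact_force: [0.1, -0.2, -0.0]
width: 0.0555
gripper_force: 0.0
```

```bash
python3 look.py pics/f.png; python3 -c "
from fit import *
L=w([.5448,-.2842,.157],[(x,y,60) for x in(-48,-12) for y in (76,88)])
print((proj('top',L)-(320,205))*4+1.5,(proj('side',L)-(290,225))*4+1.5+[380,0])"
```

```text
8.2 [0.3683 0.0656 0.2096] dock -0.1196 0.3731 w 0.05546078543265558 F [ 0.09 -0.19 -0.01]
[[-0.161, 0.987, -0.004], [0.987, 0.161, 0.0], [0.001, -0.003, -1.0]]
[[ 81.22501662 282.2784729 ]
 [ 63.22327975 284.66818876]
 [ 73.40353243 228.76318526]
 [ 55.47620247 231.12552068]] [[513.26218369 197.16466149]
 [503.70674864 186.61727047]
 [557.79253775 176.55492482]
 [548.10291777 166.21272916]]
```

View pics/f.png

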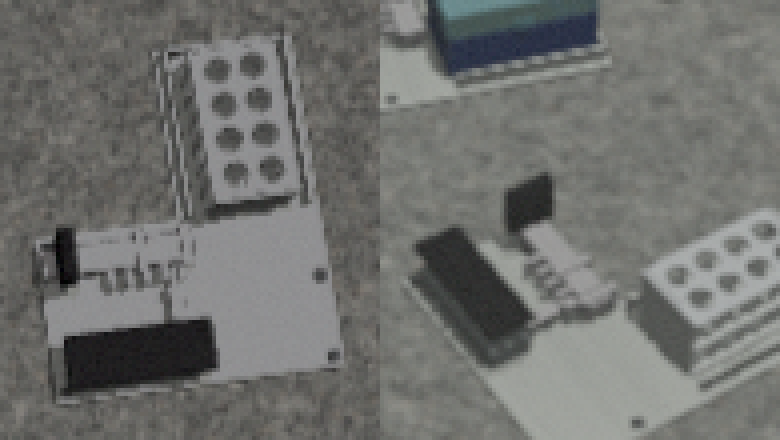

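The lug is at top-crop (65,257), which matches the predicted fully drawn position. The bar is back at its original corners, and the rack has not moved.

```bash
python3 -c "
from rig import sign_off
print(sign_off())"
```

```text
the job is handed in; nothing more can be done
None
```

I unlocked the tube rack dock and handed the job in at about 8 s: in the last picture the bolt is fully drawn, the catch bar is back up and the rack is where it was; no verdict came back, and I did not check the tip box dock, bottle or petri dish in a final picture.

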